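Load a glue cartridge into the edge-bander dock

ROBOT

A 6-joint arm with a two-finger parallel gripper is mounted at the origin on the work surface. World frame = base frame: x ahead of the robot, y to its left, z up, the work surface at z = 0. Lengths are in m, angles in rad, forces in N, time in s.
With the tool pointing down it reaches from about 0.25 to 0.8 m from the base axis. Payload 8.5 kg.
Tool frame: the origin (TCP) lies at the very end of the fingers, on their centre line; the grasp point (between the pads) lies 19 mm behind it; z points along the fingers, y is the line along which they close (so a half turn about z gives the same grasp; the last joint's range is limited). The gripper opens to 85 mm and grips with 20 to 120 N. Pads are 22 mm wide; open, the fingers measure 114 mm over their backs; the gripper's body (76 mm by 85 mm) begins 54 mm behind the grasp point. The pads swing forward as they close: fully open they stand 13 mm farther back than shut.
Start: joints at [-1.339, 0.238, -0.013, 1.319, 0, 1.571], TCP at [0.121, -0.511, 0.231] pointing down, gripper open.
Joint ranges: [-2.66, 2.66], [-1.03, 1.9], [-1.14, 1.46], [-1.82, 2.27], [-1.45, 1.34], [-3.14, 3.14]. Speed limits (rad/s): [2.22, 2.22, 2.79, 3.14, 3.14, 3.14].

INTERFACE

Orientations are given as a 3x3 rotation matrix whose columns are the frame's x, y, z axes.
In Python, from plant import r, optics gives the robot as it stands.
- The arm moves only by the tool arm_command, never from a script. Its argument "rows" is a list of rows, each a list of 2 entries, a list of its own where there are three numbers: the shift along the tool's x, y, z scaled (see below), then the turn, a rotation vector about the tool's x, y, z scaled (see below). In form: [[[x, y, z], [wx, wy, wz]], ...]. A call has 1 to 10 rows; each row is the pose to reach, as a shift and turn from the pose commanded when the call began, along the tool's axes at that moment; what a row does not reach only later rows make up. The controller multiplies each number of a shift by 0.12 m and each number of a turn by 120 degrees. A row lasts 1/10 s, in which the tool goes at most 50 mm and 8.59 degrees, less where a joint would pass 70% of its speed; a pose out of reach is approached as far as the arm can. A call with a number of a shift or a turn outside -1 to 1 is refused whole. A call with a gripper value outside its range is refused whole. "jaw" is the closure, from 0 (fully open) to 1 (shut), set as the call begins (left out, the last holds). The fingers move at their own pace and stop on an object; the grip force is fixed at half the most. Time passes only in rows, so rows that repeat a pose let the fingers close. It gives the time, the measured TCP pose, the force, the opening and the grip force at its end, in the units of the state.
- r.state(): the state, without advancing time (a new reading comes with each control period).
- optics.read_camera(name): name is "scene" or "top" or "wrist"; returns a dict with "pixels" (420x560x3 uint8, blue, green, red), "z_map" (420x560 float32, m along the optical axis (not along the pixel's ray), 0 where there is no reading), "fx", "fy", "cx", "cy" (pixels), "R" (3x3) and "t" (3): a world point X has camera coordinates R X + t; the wrist camera has in their place "mount" (4x4, takes a point from camera to tool coordinates, whose origin is the TCP and whose axes are the flange's). Camera axes: x right, y down, z forward; pixel columns grow to the right and rows downward; lengths in m; the calibration is good to about 2 mm. A picture is of the moment at which its call begins: read the wrist's pose just before it.
- r.sign_off(): hands the job in; it is judged then, once.
The state is a dict: "time_s": time; "joint_positions": joint angles; "joint_vel": joint speeds; "effort": joint torques, N m; "eef_pos": TCP position; "tool_rot": TCP orientation; "force": force on the tool from outside, world axes, zero at the start; "wrist_torque": the same for the moment, N m; "grip_width": finger opening in m; "grasp_force": force on a finger pad.
Only numpy, scipy, OpenCV 4.12 (cv2) and the standard library are available. Lean on these libraries where they do the work, as an engineer would, in place of code of your own. Each camera call takes 0.05 s, during which the arm holds its last target. There are 200 camera calls.

TASK

Swing the orange clamp of the green glue dock up out of the way, stand the blue glue cartridge upright in the dock's cradle without dropping it, and let go of it. Then swing the clamp all the way down so that it drives the cartridge fully home and stays shut. Leave the grey empty cartridge, the roll of edging and the jar where they are.

Things in the scene. Friction and masses are not known exactly. Their poses are not given: they have to be found in the camera images.
- cartridge_center (a point): the full glue cartridge to load: blue upright block with amber windows and a white top, 64 (its x) x 40 (its y) x 72 mm tall, 0.16 to 0.26 kg; its lowest 6 mm is inset 1.5 mm all round as a lead-in. Point: its centre, 36 mm above its underside. z is up; a half turn about z makes no difference. It stands on the tray at the start
- empty_center (a point): the empty cartridge, same shape and size but grey with black windows and black top; leave it alone. Point: its centre, 36 mm above its underside. It stands on the same tray, long sides roughly in line, about 110 mm from the blue one; either may be the nearer
- tray: fixed wooden tray 210 (x) x 120 (y) mm, 10 mm thick, with thin 18 mm high edges along its long sides, on which both cartridges stand. Origin: centre of its underside on the table
- cradle (a point): mouth of the green dock's cradle: a rectangular pocket 68 (x) x 44 (y) mm inside, walls 6 mm thick, open at the top. Point: centre of the mouth, 50 mm above the table; x and y along the pocket's sides, z up. A cartridge set down in it and let go has its centre 17 mm above this point (underside 19 mm below the mouth); fully home its centre is 8 mm above this point
- seat (a joint): travel of the sprung steel seat inside the cradle, m: 0 = raised (as it starts, also with a cartridge standing on it), 0.009 = the cartridge is fully home, stop at 0.011. Its spring pushes up with 4 N at 0 and 8 N at 0.009
- dock: fixed green dock, origin on the table under the cradle's centre, axes as the cradle's. Base 200 x 140 x 18 mm, from x -90 to +110 mm; cradle walls up to 50 mm; two grey hinge cheeks 112 mm tall at x +76, y +-64 mm. The orange clamp's bar is on the -x side, its hinge on the +x side
- clamp (a joint): angle of the orange clamp, rad: 0 = fully down (level), grows as it is lifted, 1.57 = upright, end stop 1.85. The hinge is stiff (0.9 N m of friction): the clamp stays at any angle where it is left, and once shut holds the cartridge down against the seat's spring. Below about 1.5 rad it leans over the cradle. Starts between 0 and 0.45
- clamp_hinge (a point): the clamp's hinge axis, along the cradle's y: 72 mm on the +x side of the cradle's centre, 100 mm above the table
- clamp_bar (a point): centre of the clamp's black round handle bar, 14 mm thick, 92 mm clear between the two orange side arms (12 mm wide, 14 mm deep), along the cradle's y. At angle a it lies 172 cos(a) mm to -x of the hinge (cradle's axes) and 172 sin(a) mm above it. A cross-piece 72 mm from the hinge has a black rubber pad that meets the middle of the cartridge's top at about 0.1 rad
- roll: roll of wooden edging lying flat, 96 mm diameter, 24 mm high; leave it alone. Origin: centre of its underside
- jar: jar with yellow lid, 64 mm diameter, 100 mm tall; leave it alone. Origin: centre of its underside

How it is judged:
On the way, in this order (a step that is already met when the one before it is completed fails the run):
1. the clamp is lifted past 1.2 rad (value of joint clamp above 1.2 rad), for 0.2 s.
2. the blue cartridge stands upright in the cradle, let go, with the clamp still up (horizontal distance between cartridge_center and cradle below 0.006 m and angle between cartridge_center's own z axis and vertical below 0.1 rad and angle between the x axis of cartridge_center and the x axis of cradle, either way round below 0.15 rad and contact force between the fingers and cartridge below 0.1 N and z of cartridge_center in the frame of cradle below 0.022 m and value of joint clamp above 0.6 rad), for 0.2 s.
At the end, for the whole second after the job is handed in: the blue cartridge is upright (within 0.1 rad) in the cradle, within 6 mm of its centre and square to it within 0.15 rad, pressed down to within 3.5 mm of fully home by the clamp, which is shut to below 0.05 rad and bears on it with more than 1 N; everything let go and at rest (horizontal distance between cartridge_center and cradle below 0.006 m and angle between cartridge_center's own z axis and vertical below 0.1 rad and angle between the x axis of cartridge_center and the x axis of cradle, either way round below 0.15 rad and contact force between the fingers and cartridge below 0.1 N and z of cartridge_center in the frame of cradle below 0.0115 m and value of joint clamp below 0.05 rad and contact force between clamp and cartridge above 1 N and linear speed of cartridge below 0.02 m/s); the robot touches nothing.
It fails at once if the empty cartridge is moved by more than 30 mm or tipped (distance of empty_center from where it was at the start of the episode above 0.03 m or angle between empty_center's own z axis and vertical above 0.5 rad).
It fails at once if the roll is moved by more than 30 mm or tipped (distance of roll from where it was at the start of the episode above 0.03 m or angle between roll's own z axis and vertical above 0.5 rad).
It fails at once if the jar is moved by more than 30 mm or tipped (distance of jar from where it was at the start of the episode above 0.03 m or angle between jar's own z axis and vertical above 0.5 rad).
It fails at once if the blue cartridge is dropped (moves faster than 0.6 m/s with no finger on it) (contact force between the fingers and cartridge below 0.1 N and linear speed of cartridge above 0.6 m/s).
It also fails if it takes over 72 s, if anything falls off the work surface, if the arm or the gripper's body presses on something with over 40 N, if the wrist force passes 120 N, or if a joint passes its speed limit or range.

## Working session

There is one attempt and no reset: what is moved stays moved. The work goes in short steps, Python scripts to look and compute and a tool call to move; the robot and the scene stay as the last step left them, time stands still between calls to the robot, and variables do not carry over. Pictures are saved under pics/ and viewed, at most 10 in all, crops included, and the job is handed in when it is done.

Besides the shell and the picture viewer there is one more tool, called after "Emit:" as name(argument=value, ...), one argument or row to a line, values as JSON. arm_command: Moves the arm, as the interface text tells. Shifts and turns lie within -1 to 1; 1 stands for 0.12 m of shift or 120 degrees of turn. Its arguments: {"type":"object","properties":{"rows":{"type":"array","items":{"type":"array"}},"jaw":{"type":"number"}},"required":["rows"]}

```bash
ls; mkdir -p pics
python3 - <<'E'
from plant import r, optics
import cv2,numpy as np,pickle
d={}
for n in("scene","top"):
    c=optics.read_camera(n); d[n]=c; cv2.imwrite(f"pics/{n}0.png",c["pixels"])
    print(n,c["fx"],c["cx"],c["cy"],np.round(-c["R"].T@c["t"],3),np.round(c["R"],2).tolist())
pickle.dump(d,open("d0.pkl","wb"))
s=r.state();print({k:np.round(v,3).tolist() for k,v in s.items()})
E
```

```text
pics
scene 400.8456587526113 278.9159895818988 208.16903474616817 [ 0.94  -0.391  1.013] [[0.71, 0.7, -0.01], [0.59, -0.61, -0.53], [-0.38, 0.37, -0.85]]
top 403.87448611851124 285.235996547091 208.2845115469619 [0.335 0.013 1.009] [[-0.09, -1.0, -0.0], [-0.97, 0.09, -0.23], [0.23, -0.02, -0.97]]
{'time_s': 0.1, 'joint_positions': [-1.339, 0.239, -0.014, 1.319, 0.0, 1.571], 'joint_vel': [-0.001, -0.0, 0.002, -0.0, -0.001, -0.001], 'effort': [-0.0, -53.972, 34.7, 0.014, -0.0, 0.0], 'eef_pos': [0.121, -0.511, 0.231], 'tool_rot': [[0.973, 0.23, -0.0], [0.23, -0.973, 0.001], [0.0, -0.001, -1.0]], 'force': [-0.274, 0.584, 0.542], 'wrist_torque': [0.058, 0.007, 0.01], 'grasp_force': 0.0, 'grip_width': 0.085}
```

View pics/scene0.png

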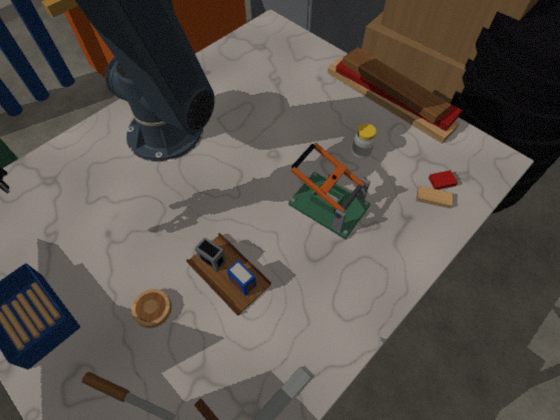

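View pics/top0.png

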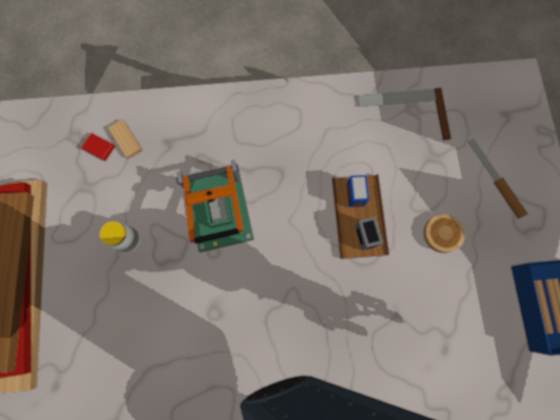

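The scene view shows the dock at about (330,195), with the clamp bar at (304,156), towards the robot. The blue cartridge is at (241,277), the grey one at (209,252), the roll at (151,307) and the jar at (365,138). The top view shows the dock at (220,210), the bar at (216,237), blue at (359,190), grey at (370,233), the roll at (444,233) and the jar at (115,234).

```bash
cat > h.py <<'E'
import cv2,numpy as np
def cloud(c):
    v,u=np.mgrid[:420,:560]; z=c["z_map"]
    P=np.stack([(u-c["cx"])*z/c["fx"],(v-c["cy"])*z/c["fy"],z],-1)
    return (P-c["t"])@c["R"]
def rect(P):
    (c,s,a)=cv2.minAreaRect((P[:,:2]*1000).astype(np.float32)); return np.round(c,1),np.round(s,1),round(a,2)
E
python3 - <<'E'
import pickle;from h import *
d=pickle.load(open("d0.pkl","rb"))
roi={"top":dict(dock=(165,150,265,260),blue=(340,165,380,210),grey=(350,212,392,255),tray=(325,165,395,265)),
"scene":dict(dock=(280,135,385,245),blue=(222,255,262,300),grey=(190,232,228,270),tray=(180,225,280,320))}
for n,c in d.items():
    X=cloud(c);hsv=cv2.cvtColor(c["pixels"],cv2.COLOR_BGR2HSV);H,S,V=[hsv[...,i].astype(int) for i in range(3)];ok=c["z_map"]>0
    def m(k):
        a,b,e,f=roi[n][k];M=np.zeros((420,560),bool);M[b:f,a:e]=1;return M&ok
    def topc(k):
        M=m(k)&(abs(X[...,2]-.082)<.006);return X[M]
    for k in("blue","grey"):
        P=topc(k);print(n,k,len(P),rect(P),np.median(P[:,2]))
    D=m("dock")
    g=D&(H>50)&(H<95)&(S>90); 
    for lo,hi,nm in((.010,.026,"base"),(.044,.056,"walltop")):
        P=X[g&(X[...,2]>lo)&(X[...,2]<hi)]
        if len(P)>5:print(n,nm,len(P),rect(P),np.median(P[:,2]))
    P=X[D&(H<15)&(S>150)&(X[...,2]>.06)];print(n,"orange",len(P),rect(P),P[:,2].min(),P[:,2].max())
    P=X[D&(V<60)&(X[...,2]>.09)];print(n,"bar/black",len(P),rect(P),P.mean(0),P[:,2].min(),P[:,2].max())
    P=X[m("tray")&(X[...,2]>.004)&(X[...,2]<.024)];print(n,"tray",rect(P))
E
```

```text
scene blue 411 (array([ 591.8, -186.4]), array([40.2, 67.6]), 88.06) 0.08200515675989914
scene grey 368 (array([ 505. , -195.9]), array([108.3,  41. ]), 8.45) 0.08188899403599756
scene base 1498 (array([591.6, 160.1]), array([197.5, 141.7]), 8.07) 0.017859399850705643
scene walltop 124 (array([580.2, 159.5]), array([80.7, 58.2]), 8.71) 0.049035157275110236
scene orange 899 (array([573.9, 159.6]), array([171.9, 121.4]), 8.26) 0.10074681423528944 0.16832378955876198
scene bar/black 312 (array([579.7, 152.6]), array([183.9, 136.4]), 8.23) [0.5832717  0.15500281 0.13143472] 0.09098197893136958 0.16832378955876198
scene tray (array([ 528.4, -186.1]), array([283.2, 273.6]), 44.45)
top blue 448 (array([ 591.9, -185.1]), array([41.4, 64.9]), 88.99) 0.08338820616365548
top grey 482 (array([ 484.2, -197.2]), array([64.2, 40.9]), 8.0) 0.08330492931055918
top base 1480 (array([584.2, 161.8]), array([182.9, 132.3]), 7.92) 0.019588591457238104
top walltop 169 (array([570. , 159.6]), array([59.7, 56.8]), 8.31) 0.05118039468968734
top orange 1129 (array([573.9, 162.1]), array([167.7, 120.9]), 8.71) 0.09225287512200975 0.16828809959128685
top bar/black 293 (array([565.1, 161.9]), array([163.9,  94.6]), 10.41) [0.49801987 0.14991668 0.16336437] 0.10149681299048148 0.17034067749526358
top tray (array([ 546.2, -195. ]), array([179.9, 260.3]), 83.69)
```

Emit:
arm_command(
  rows=[
    [[0.1,-0.1,0],[0,0,-0.0708]],
    [[0.2,-0.2,0],[0,0,-0.1416]],
    [[0.3,-0.3,0],[0,0,-0.2124]],
    [[0.4,-0.4,0],[0,0,-0.2832]],
    [[0.5,-0.5,0],[0,0,-0.354]],
    [[0.6,-0.6,0],[0,0,-0.4248]],
    [[0.7,-0.7,0],[0,0,-0.4956]],
    [[0.8,-0.8,0],[0,0,-0.5664]],
    [[0.9,-0.9,0],[0,0,-0.6372]],
    [[1,-1,0],[0,0,-0.708]],
  ],
  jaw=0,
)

```text
time_s: 1.1
eef_pos: [0.21, -0.3658, 0.231]
tool_rot: [[-0.149, 0.989, -0.0], [0.989, 0.149, 0.001], [0.001, -0.0, -1.0]]
force: [0.2, -0.2, 0.3]
grip_width: 0.0856
grasp_force: 0.0
```

Emit:
arm_command(
  rows=[
    [[0.24,0.18,0],[0,0,0]],
    [[0.49,0.37,0],[0,0,0]],
    [[0.73,0.55,0],[0,0,0]],
    [[0.97,0.74,0],[0,0,0]],
  ],
)

```text
time_s: 1.5
eef_pos: [0.2812, -0.2373, 0.2312]
tool_rot: [[-0.143, 0.99, -0.0], [0.99, 0.143, 0.0], [0.0, -0.0, -1.0]]
force: [1.2, -0.5, -0.2]
grip_width: 0.0856
grasp_force: 0.0
```

Emit:
arm_command(
  rows=[
    [[0.24,0.18,0],[0,0,0]],
    [[0.49,0.37,0],[0,0,0]],
    [[0.73,0.55,0],[0,0,0]],
    [[0.97,0.74,0],[0,0,0]],
  ],
)

```text
time_s: 1.9
eef_pos: [0.3524, -0.1092, 0.2313]
tool_rot: [[-0.143, 0.99, -0.0], [0.99, 0.143, 0.0], [0.0, -0.0, -1.0]]
force: [0.5, -0.4, -0.3]
grip_width: 0.0854
grasp_force: 0.0
```

Emit:
arm_command(
  rows=[
    [[0.24,0.18,0],[0,0,0]],
    [[0.49,0.37,0],[0,0,0]],
    [[0.73,0.55,0],[0,0,0]],
    [[0.97,0.74,0],[0,0,0]],
  ],
)

```text
time_s: 2.3
eef_pos: [0.4237, 0.0188, 0.2312]
tool_rot: [[-0.144, 0.99, -0.0], [0.99, 0.144, 0.0], [0.0, -0.0, -1.0]]
force: [1.8, -0.4, -0.2]
grip_width: 0.0848
grasp_force: 0.0
```

Emit:
arm_command(
  rows=[
    [[0.24,0.18,0],[0,0,0]],
    [[0.49,0.37,0],[0,0,0]],
    [[0.73,0.55,0],[0,0,0]],
    [[0.97,0.74,0],[0,0,0]],
    [[0.97,0.74,0],[0,0,0]],
    [[0.97,0.74,0],[0,0,0]],
  ],
)

```text
time_s: 2.9
eef_pos: [0.4943, 0.1456, 0.2306]
tool_rot: [[-0.145, 0.989, -0.002], [0.989, 0.145, -0.001], [-0.0, -0.002, -1.0]]
force: [-1.0, -0.3, 0.8]
grip_width: 0.0856
grasp_force: 0.0
```

```bash
cat >> h.py <<'E'
def wcloud(c,s):
    v,u=np.mgrid[:420,:560]; z=c["z_map"]
    P=np.stack([(u-c["cx"])*z/c["fx"],(v-c["cy"])*z/c["fy"],z],-1)
    M=c["mount"]; T=P@M[:3,:3].T+M[:3,3]
    return T@np.array(s["tool_rot"]).T+s["eef_pos"]
E
python3 - <<'E'
from plant import r,optics
from h import *
s=r.state();c=optics.read_camera("wrist");cv2.imwrite("pics/w1.png",c["pixels"])
print(s["eef_pos"],np.round(c["mount"],3).tolist())
X=wcloud(c,s);P=X[(c["z_map"]>0)&(X[...,2]>.145)&(X[...,2]<.18)&(X[...,0]<.52)&(X[...,0]>.44)&(X[...,1]>.1)&(X[...,1]<.2)]
print(len(P),rect(P),P[:,2].max(),P.mean(0))
E
```

```text
[0.49433775 0.14564109 0.23055405] [[0.0, -0.965, -0.263, 0.068], [1.0, 0.0, -0.0, -0.0], [0.0, -0.263, 0.965, -0.143], [0.0, 0.0, 0.0, 1.0]]
2983 (array([498.9, 150. ]), array([ 38.9, 100.8]), 1.92) 0.16734465479477068 [0.49328805 0.15025152 0.16327124]
```

Emit:
arm_command(
  rows=[
    [[0,0,0.18],[0,0,0]],
    [[0,0,0.36],[0,0,0]],
    [[0,0,0.54],[0,0,0]],
    [[0,0,0.72],[0,0,0]],
    [[0,0,0.72],[0,0,0]],
  ],
)

```text
time_s: 3.45
eef_pos: [0.4925, 0.1436, 0.1429]
tool_rot: [[-0.142, 0.99, -0.004], [0.99, 0.142, -0.001], [-0.001, -0.004, -1.0]]
force: [-0.3, -0.3, -0.2]
grip_width: 0.0853
grasp_force: 0.0
```

Emit:
arm_command(
  rows=[
    [[0,0,0],[0,0,0]],
    [[0,0,0],[0,0,0]],
    [[0,0,0],[0,0,0]],
    [[0,0,0],[0,0,0]],
    [[0,0,0],[0,0,0]],
    [[0,0,0],[0,0,0]],
    [[0,0,0],[0,0,0]],
    [[0,0,0],[0,0,0]],
    [[0,0,0],[0,0,0]],
    [[0,0,0],[0,0,0]],
  ],
  jaw=1,
)

```text
time_s: 4.45
eef_pos: [0.492, 0.1448, 0.1448]
tool_rot: [[-0.144, 0.99, -0.004], [0.99, 0.144, -0.001], [0.0, -0.004, -1.0]]
force: [-10.1, -1.1, 5.7]
grip_width: 0.0114
grasp_force: 58.5
```

Run:
```python
from plant import r,optics
from h import *
s=r.state();c=optics.read_camera("wrist");cv2.imwrite("pics/w2.png",c["pixels"])
print({k:np.round(s[k],4).tolist() for k in("eef_pos","tool_rot","force","grip_width","grasp_force","joint_positions")})
```

```text
{'eef_pos': [0.492, 0.1448, 0.1448], 'tool_rot': [[-0.1436, 0.9896, -0.0045], [0.9896, 0.1436, -0.0005], [0.0001, -0.0045, -1.0]], 'force': [-10.0722, -1.0533, 5.7317], 'grip_width': 0.0114, 'grasp_force': 58.4683, 'joint_positions': [0.2857, 0.2656, -0.204, 1.1056, 0.0008, 1.7124]}
```

View pics/w2.png

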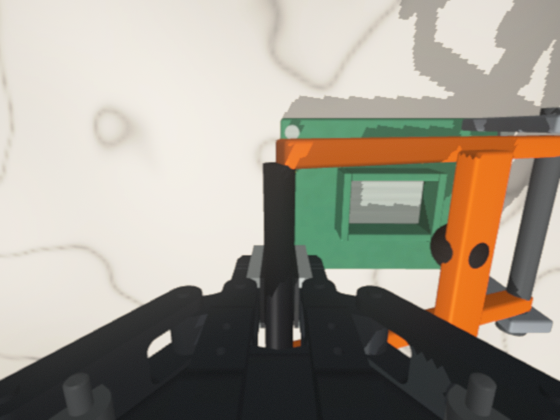

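The picture shows the bar held between the pads at about (280,290). The cradle pocket is at (390,205) and the cross-piece at (475,250).

Emit:
arm_command(
  rows=[
    [[0,0.036,-0.08],[0,0,0]],
    [[0,0.076,-0.163],[0,0,0]],
    [[0,0.193,-0.343],[0,0,0]],
    [[0,0.335,-0.503],[0,0,0]],
    [[0,0.5,-0.641],[0,0,0]],
    [[0,0.683,-0.753],[0,0,0]],
    [[0,0.882,-0.835],[0,0,0]],
    [[0,0.882,-0.835],[0,0,0]],
  ],
)

```text
time_s: 5.3
eef_pos: [0.6006, 0.1606, 0.2514]
tool_rot: [[-0.143, 0.99, 0.006], [0.99, 0.143, 0.002], [0.001, 0.006, -1.0]]
force: [-11.9, -4.0, 41.9]
grip_width: 0.0117
grasp_force: 65.4
```

Emit:
arm_command(
  rows=[
    [[0,0.04,-0.05],[0,0,0]],
    [[0,0.12,-0.085],[0,0,0]],
    [[0,0.22,-0.1],[0,0,0]],
    [[0,0.32,-0.11],[0,0,0]],
    [[0,0.43,-0.117],[0,0,0]],
    [[0,0.53,-0.117],[0,0,0]],
    [[0,0.62,-0.11],[0,0,0]],
    [[0,0.62,-0.11],[0,0,0]],
    [[0,0.62,-0.11],[0,0,0]],
  ],
)

```text
time_s: 6.2
eef_pos: [0.6741, 0.1713, 0.2598]
tool_rot: [[-0.143, 0.99, 0.003], [0.99, 0.143, 0.001], [0.001, 0.003, -1.0]]
force: [2.0, 0.0, 8.8]
grip_width: 0.0115
grasp_force: 62.1
```

Emit:
arm_command(
  rows=[
    [[0,0,0],[0,0,0]],
    [[0,0,0],[0,0,0]],
    [[0,0,0],[0,0,0]],
    [[0,0,0],[0,0,0]],
    [[0,0,0],[0,0,0]],
    [[0,0,0],[0,0,0]],
    [[0,0,0],[0,0,0]],
    [[0,0,0],[0,0,0]],
  ],
  jaw=0,
)

```text
time_s: 7.0
eef_pos: [0.673, 0.171, 0.2583]
tool_rot: [[-0.143, 0.99, -0.0], [0.99, 0.143, 0.0], [0.0, -0.0, -1.0]]
force: [0.5, 0.3, -0.6]
grip_width: 0.0853
grasp_force: 0.0
```

Emit:
arm_command(
  rows=[
    [[0,0,-0.25],[0,0,0]],
    [[0,0,-0.5],[0,0,0]],
    [[-0.1,-0.05,-0.5],[0,0,-0.07]],
    [[-0.2,-0.1,-0.5],[0,0,-0.14]],
    [[-0.3,-0.15,-0.5],[0,0,-0.21]],
    [[-0.45,-0.22,-0.5],[0,0,-0.28]],
    [[-0.6,-0.3,-0.5],[0,0,-0.35]],
    [[-0.75,-0.4,-0.5],[0,0,-0.42]],
    [[-0.9,-0.5,-0.5],[0,0,-0.49]],
    [[-1.0,-0.6,-0.5],[0,0,-0.56]],
  ],
)

```text
time_s: 8.0
eef_pos: [0.6185, 0.0407, 0.3184]
tool_rot: [[-0.969, 0.246, 0.0], [0.246, 0.969, -0.0], [-0.0, -0.0, -1.0]]
force: [-0.5, -0.1, 0.4]
grip_width: 0.0852
grasp_force: 0.0
```

```bash
cat >> h.py <<'E'
from scipy.spatial.transform import Rotation as Ro
def go(s,p,yaz):
    """numbers for a shift+turn to TCP p with tool down, tool y at azimuth yaz deg"""
    a=np.radians(yaz);y=np.array([np.cos(a),np.sin(a),0]);z=np.array([0,0,-1.]);R1=np.c_[np.cross(y,z),y,z]
    R0=np.array(s["tool_rot"]);sh=R0.T@(np.array(p)-s["eef_pos"])/.12
    return np.round(sh,3),np.round(Ro.from_matrix(R0.T@R1).as_rotvec(degrees=True)/120,3)
E
python3 - <<'E'
from plant import r,optics
from h import *
s=r.state();print(s["eef_pos"],go(s,[.592,-.186,.2],88.5))
for n in("scene","top"):
    c=optics.read_camera(n);cv2.imwrite(f"pics/{n}1.png",c["pixels"]);X=cloud(c)
    hsv=cv2.cvtColor(c["pixels"],cv2.COLOR_BGR2HSV);H,S=[hsv[...,i].astype(int) for i in(0,1)]
    g=(H>50)&(H<95)&(S>90)&(c["z_map"]>0)&(X[...,0]>.45)&(X[...,0]<.72)&(X[...,1]>.05)&(X[...,1]<.27)
    P=X[g&(abs(X[...,2]-.0505)<.004)];print(n,len(P),rect(P))
    P=X[g&(abs(X[...,2]-.0185)<.004)];print(n,len(P),rect(P))
E
```

```text
[0.61854342 0.04070779 0.31836279] (array([-0.25 , -1.886,  0.986]), array([-0.   ,  0.   , -0.106]))
scene 160 (array([580.7, 158.7]), array([80. , 59.8]), 8.87)
scene 1431 (array([592.6, 159.4]), array([197.6, 140.9]), 7.55)
top 0 (array([0., 0.]), array([0., 0.]), 0.0)
top 0 (array([0., 0.]), array([0., 0.]), 0.0)
```

View pics/top1.png

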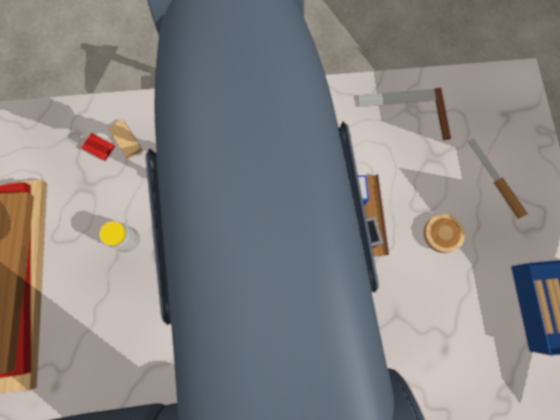

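The top view is blocked by the arm. Only the roll (444,233), the jar (115,234) and part of the tray (375,215) are visible, and they haven't moved. I'll carry on to the cartridge.

Emit:
arm_command(
  rows=[
    [[-0.03,-0.24,0.1],[0,0,-0.03]],
    [[-0.06,-0.48,0.2],[0,0,-0.05]],
    [[-0.1,-0.72,0.3],[0,0,-0.08]],
    [[-0.125,-0.943,0.4],[0,0,-0.106]],
  ],
)

```text
time_s: 8.5
eef_pos: [0.6054, -0.0719, 0.2698]
tool_rot: [[-0.999, 0.033, 0.0], [0.033, 0.999, 0.0], [-0.0, 0.0, -1.0]]
force: [-0.5, 0.8, 0.5]
grip_width: 0.0853
grasp_force: 0.0
```

Emit:
arm_command(
  rows=[
    [[-0.09,-0.24,0.15],[0,0,0]],
    [[-0.18,-0.48,0.3],[0,0,0]],
    [[-0.25,-0.72,0.45],[0,0,0]],
    [[-0.33,-0.92,0.586],[0,0,0]],
    [[-0.33,-0.92,0.586],[0,0,0]],
    [[-0.33,-0.92,0.586],[0,0,0]],
  ],
)

```text
time_s: 9.1
eef_pos: [0.6412, -0.1828, 0.1993]
tool_rot: [[-0.999, 0.035, -0.001], [0.035, 0.999, 0.001], [0.001, 0.001, -1.0]]
force: [0.1, 0.6, 0.2]
grip_width: 0.0855
grasp_force: 0.0
```

Run:
```python
from plant import r,optics
from h import *
s=r.state();c=optics.read_camera("wrist");cv2.imwrite("pics/w3.png",c["pixels"])
print(s["eef_pos"],np.degrees(np.arctan2(s["tool_rot"][1][1],s["tool_rot"][0][1])))
X=wcloud(c,s);print("wrist",rect(X[(c["z_map"]>0)&(abs(X[...,2]-.082)<.006)&(X[...,0]>.545)&(X[...,0]<.65)&(X[...,1]<-.13)&(X[...,1]>-.24)]))
for n in("scene","top"):
    c=optics.read_camera(n);X=cloud(c)
    hsv=cv2.cvtColor(c["pixels"],cv2.COLOR_BGR2HSV);H,S=[hsv[...,i].astype(int) for i in(0,1)]
    g=(H>50)&(H<95)&(S>90)&(c["z_map"]>0)&(X[...,0]>.45)&(X[...,0]<.72)&(X[...,1]>.05)&(X[...,1]<.27)
    for h in(.0505,.0185):
        P=X[g&(abs(X[...,2]-h)<.004)];print(n,len(P),len(P)and rect(P))
    o=(H<15)&(S>150)&(c["z_map"]>0)&(X[...,0]>.5)&(X[...,0]<.75)&(X[...,1]>.05)&(X[...,1]<.27)&(X[...,2]>.09)
    P=X[o];print("orange",len(P),np.round(P.mean(0),3),np.round(P[P[:,2]>.24].mean(0),3),P[:,2].max())
print(go(s,[.592,-.186,.040],88.5))
```

```text
[ 0.64118249 -0.18282491  0.19927763] 87.97772579634535
wrist (array([ 591.8, -184.6]), array([40.1, 64. ]), 88.63)
scene 168 (array([580.5, 159.3]), array([80., 59.]), 8.19)
scene 1434 (array([592.3, 160.7]), array([195.8, 141.7]), 8.31)
orange 543 [0.672 0.155 0.194] [0.68  0.142 0.263] 0.275864363002097
top 237 (array([581. , 161.1]), array([80.7, 56.2]), 8.33)
top 2457 (array([584.2, 162.4]), array([181.7, 132.3]), 8.08)
orange 620 [0.663 0.175 0.195] [0.667 0.176 0.262] 0.2795099199184842
(array([ 0.407, -0.042,  1.328]), array([ 0.   , -0.001, -0.004]))
```

View pics/w3.png

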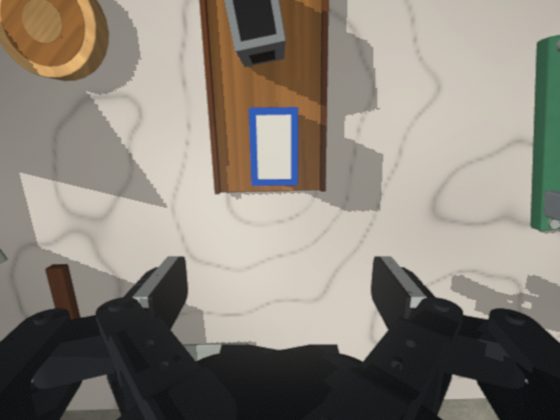

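The picture shows the blue cartridge's white top at (274,147), the grey one at (255,30) and the fingers at (165,290) and (395,290). I overshot in x by 49 mm, and the next move corrects it.

Emit:
arm_command(
  rows=[
    [[0.2,-0.018,0],[0,0,-0.002]],
    [[0.408,-0.036,0.1],[0,0,-0.004]],
    [[0.408,-0.036,0.3],[0,0,-0.004]],
    [[0.408,-0.036,0.5],[0,0,-0.004]],
    [[0.408,-0.036,0.6],[0,0,-0.004]],
    [[0.408,-0.036,0.6],[0,0,-0.004]],
  ],
)

```text
time_s: 9.85
eef_pos: [0.5913, -0.1848, 0.1272]
tool_rot: [[-1.0, 0.023, -0.002], [0.023, 1.0, 0.001], [0.002, 0.001, -1.0]]
force: [0.2, -0.6, 1.0]
grip_width: 0.085
grasp_force: 0.0
```

Emit:
arm_command(
  rows=[
    [[0,0,0.18],[0,0,0]],
    [[0,0,0.36],[0,0,0]],
    [[0,0,0.54],[0,0,0]],
    [[0,0,0.67],[0,0,0]],
    [[0,0,0.728],[0,0,0]],
    [[0,0,0.728],[0,0,0]],
  ],
)

```text
time_s: 10.45
eef_pos: [0.5922, -0.1855, 0.0408]
tool_rot: [[-1.0, 0.024, -0.0], [0.024, 1.0, 0.0], [0.0, 0.0, -1.0]]
force: [-0.6, 0.3, -0.1]
grip_width: 0.0857
grasp_force: 0.0
```

Emit:
arm_command(
  rows=[
    [[0,0,0],[0,0,0]],
    [[0,0,0],[0,0,0]],
    [[0,0,0],[0,0,0]],
    [[0,0,0],[0,0,0]],
    [[0,0,0],[0,0,0]],
    [[0,0,0],[0,0,0]],
    [[0,0,0],[0,0,0]],
    [[0,0,0],[0,0,0]],
    [[0,0,0],[0,0,0]],
    [[0,0,0],[0,0,0]],
  ],
  jaw=1,
)

```text
time_s: 11.45
eef_pos: [0.5926, -0.1858, 0.0416]
tool_rot: [[-1.0, 0.024, 0.002], [0.024, 1.0, -0.0], [-0.002, -0.0, -1.0]]
force: [-0.8, 1.1, 5.5]
grip_width: 0.0394
grasp_force: 61.1
```

Emit:
arm_command(
  rows=[
    [[0,0,-0.15],[0,0,0]],
    [[0,0,-0.4],[0,0,0]],
    [[0,0,-0.65],[0,0,0]],
    [[0,0,-0.83],[0,0,0]],
    [[0,0,-0.83],[0,0,0]],
  ],
)

```text
time_s: 11.95
eef_pos: [0.5935, -0.1863, 0.1432]
tool_rot: [[-1.0, 0.024, 0.005], [0.024, 1.0, -0.001], [-0.005, -0.001, -1.0]]
force: [1.2, 0.3, -3.3]
grip_width: 0.0392
grasp_force: 60.9
```

Emit:
arm_command(
  rows=[
    [[0.01,0.15,0],[0,0,0]],
    [[0.02,0.35,0],[0,0,0]],
    [[0.03,0.55,0],[0,0,0]],
    [[0.04,0.75,0],[0,0,0]],
    [[0.06,0.95,0],[0,0,0]],
  ],
)

```text
time_s: 12.45
eef_pos: [0.5863, -0.0699, 0.1383]
tool_rot: [[-1.0, 0.024, -0.003], [0.024, 1.0, 0.001], [0.003, 0.001, -1.0]]
force: [-0.7, 0.6, -2.1]
grip_width: 0.0391
grasp_force: 61.0
```

Emit:
arm_command(
  rows=[
    [[0.01,0.2,0],[0,0,-0.01]],
    [[0.02,0.4,0],[0,0,-0.02]],
    [[0.03,0.6,0],[0,0,-0.04]],
    [[0.04,0.8,0],[0,0,-0.06]],
    [[0.05,0.9,0],[0,0,-0.08]],
    [[0.05,0.9,0],[0,0,-0.08]],
    [[0.05,0.9,0],[0,0,-0.08]],
  ],
)

```text
time_s: 13.15
eef_pos: [0.5836, 0.0364, 0.1395]
tool_rot: [[-0.99, -0.143, -0.001], [-0.143, 0.99, -0.0], [0.001, -0.0, -1.0]]
force: [0.4, -0.2, -1.3]
grip_width: 0.0392
grasp_force: 61.1
```

Run:
```python
from plant import r,optics
from h import *
s=r.state();c=optics.read_camera("wrist");cv2.imwrite("pics/w4.png",c["pixels"])
print(s["eef_pos"],s["grip_width"],np.degrees(np.arctan2(s["tool_rot"][1][1],s["tool_rot"][0][1])))
X=wcloud(c,s)
hsv=cv2.cvtColor(c["pixels"],cv2.COLOR_BGR2HSV);H,S=[hsv[...,i].astype(int) for i in(0,1)]
g=(H>50)&(H<95)&(S>90)&(c["z_map"]>0)
for h in(.0505,.0185):
    P=X[g&(abs(X[...,2]-h)<.004)];print(len(P),len(P)and rect(P))
zt=s["eef_pos"][2]+.041
P=X[(c["z_map"]>0)&(abs(X[...,2]-zt)<.006)&(np.hypot(X[...,0]-s["eef_pos"][0],X[...,1]-s["eef_pos"][1])<.045)];print("cart",len(P),rect(P),np.median(P[:,2]))
print(go(s,[.5812,.160,s["eef_pos"][2]],98.25))
```

```text
[0.58359325 0.03637716 0.13953477] 0.03922185327703986 98.2333387578
2527 (array([580.3, 161.7]), array([80.1, 57.4]), 8.1)
17987 (array([586.3, 161.9]), array([188.4, 139.1]), 8.21)
cart 14627 (array([575.7,  35.7]), array([64.2, 62.5]), 50.16) 0.1801591924490466
(array([-0.128,  1.022, -0.   ]), array([-0.   , -0.001, -0.   ]))
```

View pics/w4.png

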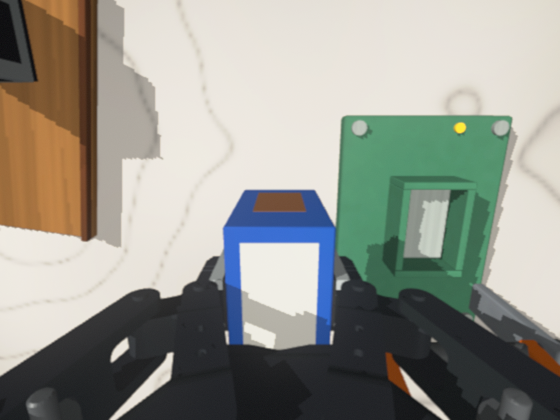

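The picture shows the blue cartridge held straight at (280,285). The cradle pocket is clear at (430,225), and the clamp is well back at the lower right.

Run:
```python
from plant import r,optics
from h import *
s=r.state();c=optics.read_camera("wrist");X=wcloud(c,s)
T=(X-s["eef_pos"])@np.array(s["tool_rot"])
m=(c["z_map"]>0)&(abs(T[...,2]+.0405)<.002)
hsv=cv2.cvtColor(c["pixels"],cv2.COLOR_BGR2HSV);b=(hsv[...,0]>100)&(hsv[...,0]<130)&(hsv[...,1]>120)
P=T[m&b&(abs(T[...,1])<.015)];print(np.percentile(P[:,0],[90,98,100]))
P=T[m&b&(T[...,0]>.015)];print(np.percentile(P[:,1],[0,2,98,100]), np.median(P[:,2]))
print(go(s,[.5813,.1604,s["eef_pos"][2]],98.2))
```

```text
[0.03209285 0.03256033 0.03291692]
[-0.01857755 -0.01787579  0.0205668   0.02122678] -0.040441299835732455
(array([-0.128,  1.029, -0.   ]), array([-0., -0., -0.]))
```

Emit:
arm_command(
  rows=[
    [[-0.04,0.15,0],[0,0,0]],
    [[-0.08,0.35,0],[0,0,0]],
    [[-0.1,0.55,0],[0,0,0]],
    [[-0.12,0.75,0],[0,0,0]],
    [[-0.128,0.9,0],[0,0,0]],
    [[-0.128,1.0,0],[0,0,0]],
    [[-0.128,1.0,0],[0,0,0]],
  ],
)

```text
time_s: 13.95
eef_pos: [0.5819, 0.1582, 0.1401]
tool_rot: [[-0.99, -0.144, -0.0], [-0.144, 0.99, 0.0], [0.0, 0.0, -1.0]]
force: [0.6, -0.5, -2.5]
grip_width: 0.0394
grasp_force: 61.2
```

Emit:
arm_command(
  rows=[
    [[0,0.029,0],[0,0,0]],
    [[0,0.029,0.15],[0,0,0]],
    [[0,0.029,0.3],[0,0,0]],
    [[0,0.029,0.42],[0,0,0]],
    [[0,0.029,0.42],[0,0,0]],
    [[0,0.029,0.42],[0,0,0]],
  ],
)

```text
time_s: 14.55
eef_pos: [0.5817, 0.1603, 0.0901]
tool_rot: [[-0.99, -0.142, -0.0], [-0.142, 0.99, -0.0], [0.0, -0.0, -1.0]]
force: [-0.3, -0.6, -2.6]
grip_width: 0.0394
grasp_force: 61.1
```

Run:
```python
from plant import r,optics
from h import *
s=r.state();print(s["eef_pos"],go(s,[.5814,.1604,.062],98.2),np.round(s["force"],1))
```

```text
[0.58166769 0.16026972 0.09014179] (array([0.002, 0.001, 0.235]), array([-0., -0., -0.])) [-0.3 -0.6 -2.6]
```

Position is within 0.3 mm, so I'm lowering it.

Emit:
arm_command(
  rows=[
    [[0,0,0.04],[0,0,0]],
    [[0,0,0.08],[0,0,0]],
    [[0,0,0.12],[0,0,0]],
    [[0,0,0.16],[0,0,0]],
    [[0,0,0.19],[0,0,0]],
    [[0,0,0.21],[0,0,0]],
    [[0,0,0.23],[0,0,0]],
    [[0,0,0.23],[0,0,0]],
    [[0,0,0.23],[0,0,0]],
  ],
)

```text
time_s: 15.45
eef_pos: [0.5815, 0.1609, 0.0625]
tool_rot: [[-0.99, -0.143, 0.0], [-0.143, 0.99, 0.0], [-0.0, 0.0, -1.0]]
force: [-1.5, 0.4, 0.8]
grip_width: 0.0396
grasp_force: 61.5
```

Emit:
arm_command(
  rows=[
    [[0,0,0],[0,0,0]],
    [[0,0,0],[0,0,0]],
    [[0,0,0],[0,0,0]],
    [[0,0,0],[0,0,0]],
    [[0,0,0],[0,0,0]],
    [[0,0,0],[0,0,0]],
    [[0,0,0],[0,0,0]],
    [[0,0,0],[0,0,0]],
    [[0,0,0],[0,0,0]],
  ],
  jaw=0,
)

```text
time_s: 16.35
eef_pos: [0.5815, 0.1609, 0.0622]
tool_rot: [[-0.99, -0.143, -0.0], [-0.143, 0.99, 0.0], [0.0, 0.0, -1.0]]
force: [0.3, -0.1, 0.2]
grip_width: 0.0857
grasp_force: 0.0
```

Emit:
arm_command(
  rows=[
    [[0,0,-0.1],[0,0,0]],
    [[0,0,-0.3],[0,0,0]],
    [[0,0,-0.6],[0,0,0]],
    [[0,0,-0.9],[0,0,0]],
    [[0,0,-1],[0,0,0]],
    [[0,0,-1],[0,0,0]],
  ],
)

```text
time_s: 16.95
eef_pos: [0.5827, 0.1612, 0.1849]
tool_rot: [[-0.99, -0.143, 0.004], [-0.143, 0.99, 0.001], [-0.004, 0.001, -1.0]]
force: [1.2, 0.6, -0.1]
grip_width: 0.0853
grasp_force: 0.0
```

Run:
```python
from plant import r,optics
from h import *
s=r.state();c=optics.read_camera("wrist");cv2.imwrite("pics/w5.png",c["pixels"]);X=wcloud(c,s)
print(s["eef_pos"])
e=s["eef_pos"];P=X[(c["z_map"]>0)&(abs(X[...,2]-.103)<.006)&(np.hypot(X[...,0]-e[0],X[...,1]-e[1])<.045)];print(len(P),rect(P),np.median(P[:,2]))
# bar at a=1.70
for p in([.674,.1713,.318],[.674,.1713,.2583]): print(go(s,p,8.2))
```

```text
[0.58270464 0.16123798 0.18493608]
4306 (array([580.7, 162.1]), array([64. , 40.1]), 8.22) 0.10323814384617848
(array([-0.77 , -0.025, -1.105]), array([0.002, 0.001, 0.75 ]))
(array([-0.768, -0.026, -0.608]), array([0.002, 0.001, 0.75 ]))
```

View pics/w5.png

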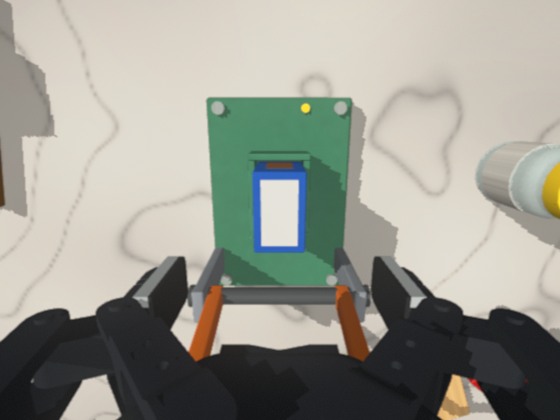

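The cartridge stands in the cradle at (279,213) with its top at z = 0.103, as expected. The clamp is upright behind it. Next I'll re-grip the bar.

Emit:
arm_command(
  rows=[
    [[0,0,-0.25],[0,0,0]],
    [[0,0,-0.5],[0,0,0]],
    [[0,0,-0.75],[0,0,0]],
    [[0,0,-1],[0,0,0]],
    [[0,0,-1],[0,0,0.07]],
    [[0,0,-1],[0,0,0.14]],
    [[0,0,-1],[0,0,0.21]],
    [[0,0,-1],[0,0,0.28]],
    [[0,0,-1],[0,0,0.35]],
    [[0,0,-1],[0,0,0.42]],
  ],
)

```text
time_s: 18.0
eef_pos: [0.581, 0.1608, 0.3001]
tool_rot: [[-0.737, 0.676, -0.003], [0.676, 0.737, -0.001], [0.002, -0.003, -1.0]]
force: [-0.0, -1.0, 0.4]
grip_width: 0.0856
grasp_force: 0.0
```

Emit:
arm_command(
  rows=[
    [[0,0,-0.08],[0,0,0.07]],
    [[-0.12,0.14,-0.08],[0,0,0.14]],
    [[-0.25,0.28,-0.08],[0,0,0.21]],
    [[-0.38,0.43,-0.08],[0,0,0.28]],
    [[-0.506,0.572,-0.08],[0,0,0.33]],
    [[-0.506,0.572,-0.08],[0,0,0.33]],
    [[-0.506,0.572,-0.08],[0,0,0.33]],
  ],
)

```text
time_s: 18.7
eef_pos: [0.6724, 0.1709, 0.3094]
tool_rot: [[-0.145, 0.989, -0.004], [0.989, 0.145, -0.001], [-0.0, -0.004, -1.0]]
force: [0.5, 0.2, 0.4]
grip_width: 0.0859
grasp_force: 0.0
```

Run:
```python
from plant import r,optics
from h import *
s=r.state();c=optics.read_camera("wrist");X=wcloud(c,s);e=s["eef_pos"]
P=X[(c["z_map"]>0)&(X[...,2]>.25)&(X[...,2]<.285)&(abs(X[...,0]-.674)<.04)&(X[...,1]>.15)&(X[...,1]<.25)];print(e,len(P),rect(P) if len(P) else 0,P[:,2].max() if len(P) else 0)
print(go(s,[.674,.1713,.2583],8.2))
```

```text
[0.67240317 0.17090991 0.3093679 ] 3186 (array([669.7, 191. ]), array([16.1, 84.3]), 8.81) 0.2796463575349728
(array([0.001, 0.015, 0.426]), array([-0.002,  0.   ,  0.001]))
```

Emit:
arm_command(
  rows=[
    [[0,0.005,0.15],[0,0,0]],
    [[0,0.01,0.3],[0,0,0]],
    [[0,0.01,0.4],[0,0,0]],
    [[0,0.01,0.455],[0,0,0]],
    [[0,0.01,0.455],[0,0,0]],
  ],
)

```text
time_s: 19.25
eef_pos: [0.6728, 0.1711, 0.2568]
tool_rot: [[-0.144, 0.99, -0.001], [0.99, 0.144, -0.0], [-0.0, -0.001, -1.0]]
force: [0.7, -1.2, -0.3]
grip_width: 0.085
grasp_force: 0.0
```

Emit:
arm_command(
  rows=[
    [[0,0,0],[0,0,0]],
    [[0,0,0],[0,0,0]],
    [[0,0,0],[0,0,0]],
    [[0,0,0],[0,0,0]],
    [[0,0,0],[0,0,0]],
    [[0,0,0],[0,0,0]],
    [[0,0,0],[0,0,0]],
    [[0,0,0],[0,0,0]],
    [[0,0,0],[0,0,0]],
    [[0,0,0],[0,0,0]],
  ],
  jaw=1,
)

```text
time_s: 20.25
eef_pos: [0.674, 0.1712, 0.2576]
tool_rot: [[-0.143, 0.99, 0.001], [0.99, 0.143, 0.0], [0.0, 0.001, -1.0]]
force: [0.6, 0.5, 5.9]
grip_width: 0.0115
grasp_force: 58.7
```

Emit:
arm_command(
  rows=[
    [[0,-0.1,-0.008],[0,0,0]],
    [[0,-0.2,-0.01],[0,0,0]],
    [[0,-0.31,-0.004],[0,0,0]],
    [[0,-0.414,0.011],[0,0,0]],
    [[0,-0.52,0.032],[0,0,0]],
    [[0,-0.62,0.063],[0,0,0]],
    [[0,-0.71,0.095],[0,0,0]],
    [[0,-0.795,0.133],[0,0,0]],
    [[0,-0.795,0.133],[0,0,0]],
  ],
)

```text
time_s: 21.15
eef_pos: [0.579, 0.1575, 0.2421]
tool_rot: [[-0.143, 0.99, 0.002], [0.99, 0.143, 0.001], [0.0, 0.002, -1.0]]
force: [-2.0, 0.2, 6.7]
grip_width: 0.0116
grasp_force: 63.2
```

Emit:
arm_command(
  rows=[
    [[0,-0.108,0.06],[0,0,0]],
    [[0,-0.209,0.124],[0,0,0]],
    [[0,-0.374,0.262],[0,0,0]],
    [[0,-0.517,0.423],[0,0,0]],
    [[0,-0.633,0.603],[0,0,0]],
    [[0,-0.722,0.798],[0,0,0]],
    [[0,-0.764,0.936],[0,0,0]],
    [[0,-0.764,0.936],[0,0,0]],
  ],
)

```text
time_s: 21.95
eef_pos: [0.4877, 0.1445, 0.1272]
tool_rot: [[-0.144, 0.99, -0.002], [0.99, 0.144, 0.0], [0.0, -0.001, -1.0]]
force: [3.5, 2.8, -6.9]
grip_width: 0.0115
grasp_force: 68.0
```

Emit:
arm_command(
  rows=[
    [[0,-0.016,0.07],[0,0,0]],
    [[0,-0.028,0.14],[0,0,0]],
    [[0,-0.036,0.21],[0,0,0]],
    [[0,-0.042,0.28],[0,0,0]],
    [[0,-0.044,0.33],[0,0,0]],
    [[0,-0.044,0.36],[0,0,0]],
    [[0,-0.044,0.375],[0,0,0]],
    [[0,-0.044,0.375],[0,0,0]],
  ],
)

```text
time_s: 22.75
eef_pos: [0.4822, 0.1437, 0.0836]
tool_rot: [[-0.144, 0.99, -0.002], [0.99, 0.144, 0.0], [0.001, -0.002, -1.0]]
force: [-4.1, 1.7, 3.3]
grip_width: 0.0116
grasp_force: 71.6
```

Emit:
arm_command(
  rows=[
    [[0,0,0.02],[0,0,0]],
    [[0,0,0.04],[0,0,0]],
    [[0,0,0.06],[0,0,0]],
    [[0,0,0.06],[0,0,0]],
    [[0,0,0.06],[0,0,0]],
  ],
)

```text
time_s: 23.25
eef_pos: [0.4822, 0.1437, 0.0806]
tool_rot: [[-0.144, 0.99, 0.001], [0.99, 0.144, 0.001], [0.001, 0.001, -1.0]]
force: [-20.3, -4.0, 54.2]
grip_width: 0.0119
grasp_force: 78.4
```

It's hard on the stop, so I'm letting go and backing away.

Emit:
arm_command(
  rows=[
    [[0,0,0],[0,0,0]],
    [[0,0,0],[0,0,0]],
    [[0,0,0],[0,0,0]],
    [[0,0,0],[0,0,0]],
    [[0,0,0],[0,0,0]],
    [[0,0,0],[0,0,0]],
    [[0,0,0],[0,0,0]],
    [[0,0,0],[0,0,0]],
    [[0,0,0],[0,0,0]],
  ],
  jaw=0,
)

```text
time_s: 24.15
eef_pos: [0.4835, 0.1436, 0.0767]
tool_rot: [[-0.143, 0.99, -0.0], [0.99, 0.143, 0.0], [0.0, -0.0, -1.0]]
force: [0.5, 0.4, 0.0]
grip_width: 0.0855
grasp_force: 0.0
```

Emit:
arm_command(
  rows=[
    [[0,0,-0.1],[0,0,0]],
    [[0,0,-0.3],[0,0,0]],
    [[0,0,-0.6],[0,0,0]],
    [[0,0,-0.9],[0,0,0]],
    [[0,0,-1],[0,0,0]],
    [[0,0,-1],[0,0,0]],
    [[0,0,-1],[0,0,0]],
  ],
)

```text
time_s: 24.85
eef_pos: [0.4831, 0.1435, 0.1963]
tool_rot: [[-0.143, 0.99, -0.0], [0.99, 0.143, -0.0], [0.0, -0.0, -1.0]]
force: [0.8, -0.0, -1.6]
grip_width: 0.0853
grasp_force: 0.0
```

Run:
```python
from plant import r,optics
from h import *
s=r.state();print(s["eef_pos"],np.round(s["force"],1))
c=optics.read_camera("wrist");cv2.imwrite("pics/w6.png",c["pixels"]);X=wcloud(c,s)
hsv=cv2.cvtColor(c["pixels"],cv2.COLOR_BGR2HSV);H,S=[hsv[...,i].astype(int) for i in(0,1)]
D=(X[...,:2]-[.5806,.1604])@np.array([[.9897,-.143],[.143,.9897]])
m=(c["z_map"]>0)&(H<15)&(S>150)&(X[...,2]>.08)&(X[...,2]<.16)&(abs(D[...,1]-.052)<.008)
P=np.c_[D[m],X[m][:,2]];t=P[P[:,2]>np.median(P[:,2])-.004];print("arm slope",-np.polyfit(t[:,0],t[:,2],1)[0],np.median(t[:,2]),t[:,0].min(),t[:,0].max())
b=(c["z_map"]>0)&(H>100)&(H<130)&(S>120)&(X[...,2]>.07);print("cart top",np.percentile(X[b][:,2],[90,98]))
```

```text
[0.48311564 0.14350918 0.19626437] [ 0.8 -0.  -1.6]
arm slope -0.006958590509325853 0.10712620283205151 -0.09904746024831115 0.07713080692554466
cart top [0.09504562 0.09566822]
```

View pics/w6.png

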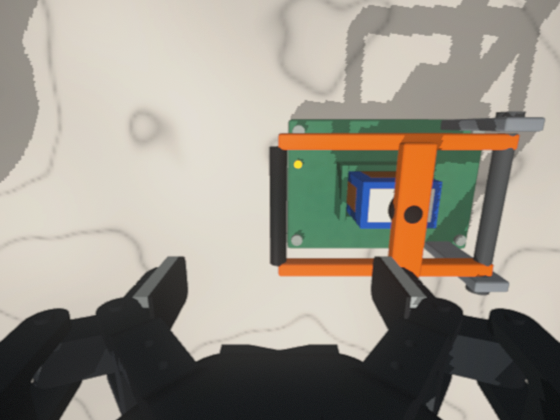

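The picture shows the clamp level over the cartridge, with the cross-piece at (412,210) on the blue top at (395,200) and the bar at (278,205). The slope is about 0. The cartridge top is at about 0.095 m (0.094 when fully home), and the gripper is clear.

```bash
python3 -c "
from plant import r
print(r.sign_off())"
```

```text
the job is handed in; nothing more can be done
None
```

The blue cartridge is upright in the cradle and let go, the clamp is shut level and pressing it fully home, and the job was handed in after about 25 s. The hand-in gave no verdict. I never moved near the grey cartridge, roll or jar, except to lift the blue cartridge from beside the grey one, which I did not measure again afterwards.

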